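# Turn the circuit board over in its swivel holder

### The job

Turn the circuit board over in its swivel holder, so that the components hang underneath and the bare solder side lies level on top, ready for soldering. Just push the board round gently with the fingertips: do not grip it, and neither lift or tip the holder nor shove it along the bench. Leave the tape, the solder reel, the tip cleaner and the parts dish where they are, and finish clear of everything.

Things in the scene. Friction and masses are not known exactly. Their poses are not given: they have to be found in the camera images.
- holder: Circuit-board holder, loose on the bench on a weighted grey round tray base (185 mm across, 16 mm high; 2 to 2.8 kg in all). Origin: centre of the base's underside, z up, y along its cross bar, x level across the bar (-x: robot's side). The board turns on a level axis parallel to y, 165 mm above the bench, straight over the origin.
- bar_mid (a point): Middle of the holder's aluminium cross bar (265 mm along y, 18 mm wide, top 94 mm above the bench), 86 mm above the bench. Grey arms 24 mm wide stand on it at y = -102 and +102 mm, up to 179 mm above the bench; with their knobs they fill y = 97 to 135 mm on either side.
- board_mid (a point): Centre of the green circuit board, mid-thickness, on the axis. Board: 160 mm along its y (the axis), 100 mm across (x), 2.4 mm thick; z points out of the component side. Long edges (x = -50, +50) are free; a black jaw 52 x 12 mm holds each short edge. Components, up to 20 mm tall, stay within 33 mm of the axis: a 17 mm strip along each long edge is bare. Solder side flat.
- board (a joint): Turn of the board, rad. 0: level, components up. Grows as the edge on the holder's -x side goes down; 1.57: on edge, components towards -x; 3.14 or -3.14: level, solder side up. Starts within 0.45 of 0; turns either way (stops at -5.5, 5.5). Friction only, about 0.08 N m (2 N at the edge), no spring or detent: it stays where left.
- tape: Roll of cream masking tape lying flat, 100 mm across, 24 mm high; origin at the centre of its underside. To be left alone.
- solder_reel: Reel of grey solder with white flanges, standing on a flange, 54 mm across, 48 mm high; origin at the centre of its underside. To be left alone.
- tip_cleaner: Round steel tin full of brass wool, 80 mm across, 37 mm high; origin at the centre of its underside. To be left alone.
- parts_dish: Square black dish, 85 mm wide, 28 mm high; origin at the centre of its underside. To be left alone.

How it is judged:
At the end, for the whole second after the job is handed in: The board is turned over, solder side up and level within about 10 degrees, at rest; the holder stands upright within 25 mm of where it stood (angle between board_mid's own z axis and vertical above 2.97 rad and velocity of joint board between -0.05 and 0.05 rad/s and distance of holder from where it was at the start of the episode below 0.025 m and angle between holder's own z axis and vertical below 0.03 rad and linear speed of holder below 0.02 m/s); the robot touches nothing.
It fails at once if the board is gripped or pushed with more than 25 N (contact force between the fingers and board above 25 N).
It fails at once if the holder is shoved or lifted more than 25 mm from its place, or tipped by more than 9 degrees (distance of holder from where it was at the start of the episode above 0.025 m or angle between holder's own z axis and vertical above 0.157 rad).
It fails at once if the tape, solder reel, tip cleaner or parts dish is moved more than 15 mm (distance of any of tape, solder_reel, tip_cleaner, parts_dish from where it was at the start of the episode above 0.015 m).
It also fails if it takes over 40 s, if anything falls off the work surface, if the arm or the gripper's body presses on something with over 40 N, if the wrist force passes 120 N, or if a joint passes its speed limit or range.

### The arm

A 7-joint arm with a two-finger parallel gripper is mounted at the origin on the work surface. World frame = base frame: x ahead of the robot, y to its left, z up, the work surface at z = 0. Lengths are in m, angles in rad, forces in N, time in s.
With the tool pointing down it reaches from about 0.425 to 0.875 m from the base axis. Payload 4.7 kg.
Tool frame: the origin (TCP) lies midway between the tips of the shut fingers; the grasp point (between the pads) lies 19 mm behind it (robot.pinch_z is the distance from the TCP to the grasp point, in m); z points along the fingers, y is the line along which they close (so a half turn about z gives the same grasp; the last joint's range is limited). The gripper opens to 87 mm and grips with 3 to 60 N. Pads are 19 mm wide; open, the fingers measure 117 mm over their backs; the gripper's body (75 mm by 190 mm) begins 51 mm behind the grasp point.
Start: joints at [1.118, 0.321, -0.07, 1.45, 0.023, 1.371, -0.057], TCP at [0.293, -0.58, 0.184] pointing down, gripper open.
Joint ranges: [-2.86, 2.86], [-0.3, 2.09], [-1.38, 1.24], [0.06, 2.45], [-1.56, 4.7], [0.09, 2.05], [-2.69, 2.69]. Speed limits (rad/s): [2.57, 2.57, 3.14, 3.14, 3.14, 3.14, 3.14].

### API

Orientations are given as a rotation vector (axis times angle).
In Python, from workcell import robot, cams, sign_off, search_frame, landmark_of gives the robot as it stands. The module is installed in compiled form; this text tells all that it offers.
- The arm moves only by the tool move_arm, never from a script. Its arguments are lists of equal length, an entry for each row: "slide": the shift along the tool's x, y, z as a fraction of full scale, a list of three; "angular": the turn, a rotation vector about the tool's x, y, z as a fraction of full scale, a list of three; "fingers": the closure, from 0 (fully open) to 1 (shut). A call has 1 to 12 rows; each row is the pose to reach, as a shift and turn from the pose commanded when the call began, along the tool's axes at that moment; what a row does not reach only later rows make up. Full scale, the value 1, is 0.75 m for a shift and 45 degrees for a turn. A row lasts 1/8 s, in which the tool goes at most 62.5 mm and 10.7 degrees, less where a joint would pass 70% of its speed; a pose out of reach is approached as far as the arm can. A call with a number of a shift or a turn outside -1 to 1 is refused whole. A call with a gripper value outside its range is refused whole. The fingers move at their own pace and stop on an object; "newtons" is the grip in N (left out, the last holds). Time passes only in rows, so rows that repeat a pose let the fingers close. It gives the time, the measured TCP pose, the force, the opening and the grip force at its end, in the units of the state.
- robot.sense(): the state, without advancing time (a new reading comes with each control period).
- cams.get_image(name): name is "side" or "top" or "wrist"; returns a dict with "img" (384x512x3 uint8, red, green, blue), "vfov" (degrees; the focal length in pixels is half the picture's height over the tangent of half this angle, whatever the lens; pixels are square), "cx", "cy" (the principal point, pixels), "cam_to_world" (4x4, takes a point from camera to world coordinates). Camera axes: x right, y down, z forward; pixel columns grow to the right and rows downward; lengths in m; the calibration is good to about 2 mm. A picture is of the moment at which its call begins. There is no depth.
- sign_off(): hands the job in; it is judged then, once.
Trained networks look in a picture, given as the dict that the camera call returned (one of the last four; its "shot" number tells which), for a name from the list of things; names that differ only in an ending like _2 or _b are one class to them, and where a whole thing is asked for, a point or a joint stands for the part that bears it (a point fixed in the world has none). Each returns a list of dicts, best first, with "p" (0 to 1); they miss things now and then, are a little off and sometimes report something else, mostly with a low value. They report only what shows in the picture. A call takes as long as a camera call.
- search_frame(thing, picture): "rect" ([left, top, right, bottom] in pixels, round what is visible of it).
- landmark_of(thing, picture): "point" ([row, column] in pixels: a listed point, or the origin of a listed thing).
The state is a dict: "time": time; "qpos": joint angles; "qd": joint speeds; "joint_torque": joint torques, N m; "tool_pos": TCP position; "tool_rot": TCP orientation; "ft_force": force on the tool from outside, world axes, zero at the start; "torque": the same for the moment, N m; "opening": finger opening in m; "gripper_force": force on a finger pad.
Only numpy, scipy, OpenCV 4.12 (cv2) and the standard library are available. Lean on these libraries where they do the work, as an engineer would, in place of code of your own. Each camera call takes 0.05 s, during which the arm holds its last target. There are 200 camera calls.

## Working session

There is one attempt and no reset: what is moved stays moved. The work goes in short steps, Python scripts to look and compute and a tool call to move; the robot and the scene stay as the last step left them, time stands still between calls to the robot, and variables do not carry over. Pictures are saved under pics/ and viewed, at most 10 in all, crops included, and the job is handed in when it is done.

Besides the shell and the picture viewer there is one more tool, called by a JSON object that holds its "method" and its "body". move_arm: Moves the arm, as the interface text tells. Its arguments: {"type":"object","properties":{"slide":{"type":"array"},"angular":{"type":"array"},"fingers":{"type":"array"},"newtons":{"type":"number"}},"required":["slide","angular","fingers"]}

```bash
mkdir -p pics
cat > h.py <<'E'
import numpy as np, cv2
from workcell import robot, cams, sign_off, search_frame, landmark_of
def ray(p,row,col):
    f=p["img"].shape[0]/2/np.tan(np.radians(p["vfov"])/2)
    d=np.array([(col-p["cx"])/f,(row-p["cy"])/f,1]); T=np.array(p["cam_to_world"])
    return T[:3,3],T[:3,:3]@d
def at_z(p,row,col,z):
    o,d=ray(p,row,col); return o+d*(z-o[2])/d[2]
def proj(p,X):
    f=p["img"].shape[0]/2/np.tan(np.radians(p["vfov"])/2)
    T=np.array(p["cam_to_world"]); c=T[:3,:3].T@(np.array(X)-T[:3,3])
    return c[1]/c[2]*f+p["cy"],c[0]/c[2]*f+p["cx"]
def save(p,n): cv2.imwrite("pics/"+n+".png",cv2.cvtColor(p["img"],cv2.COLOR_RGB2BGR))
E
cat > a.py <<'E'
from h import *
np.set_printoptions(precision=3,suppress=True)
Z=dict(holder=0,bar_mid=.086,board_mid=.165,tape=0,solder_reel=0,tip_cleaner=0,parts_dish=0)
for c in ["top","side"]:
    p=cams.get_image(c); save(p,c+"1"); print(c,np.array(p["cam_to_world"])[:3],p["vfov"])
    for t in Z:
        r=landmark_of(t,p)
        for q in r[:1]: print(t,round(q["p"],2),q["point"],at_z(p,*q["point"],Z[t]))
s=robot.sense(); print(s["time"],s["tool_pos"],s["tool_rot"],s["opening"])
E
python3 a.py
```

```text
top [[-0.014 -0.987  0.16   0.435]
 [-1.     0.011 -0.022  0.052]
 [ 0.02  -0.161 -0.987  1.237]] 44.495207962907415
holder 0.71 [222.3, 309.8] [ 0.572 -0.112  0.   ]
bar_mid 0.61 [181.7, 379.6] [ 0.663 -0.279  0.086]
board_mid 0.86 [216.8, 316.4] [ 0.567 -0.106  0.165]
tape 0.89 [142.8, 328.1] [ 0.79  -0.169  0.   ]
solder_reel 0.94 [241.4, 219.7] [0.525 0.127 0.   ]
tip_cleaner 0.62 [167.5, 264.0] [0.723 0.008 0.   ]
parts_dish 0.86 [180.6, 381.9] [ 0.683 -0.311  0.   ]
side [[-0.909 -0.324  0.262  0.377]
 [-0.416  0.7   -0.581  0.629]
 [ 0.005 -0.637 -0.771  0.897]] 53.95278816779764
holder 0.72 [192.6, 297.4] [ 0.572 -0.094  0.   ]
bar_mid 0.76 [172.0, 300.7] [ 0.572 -0.102  0.086]
board_mid 0.76 [151.1, 303.2] [ 0.574 -0.107  0.165]
tape 0.79 [155.2, 249.5] [ 0.776 -0.179  0.   ]
solder_reel 0.67 [257.4, 281.5] [0.53  0.136 0.   ]
tip_cleaner 0.57 [202.8, 239.7] [0.716 0.016 0.   ]
parts_dish 0.9 [144.3, 289.4] [ 0.674 -0.285  0.   ]
0.8 [ 0.293 -0.58   0.184] [ 3.056  0.727 -0.   ] 0.08699568589292644
```

View pics/top1.png

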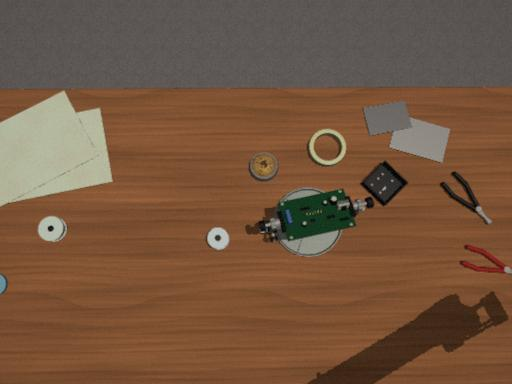

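View pics/side1.png

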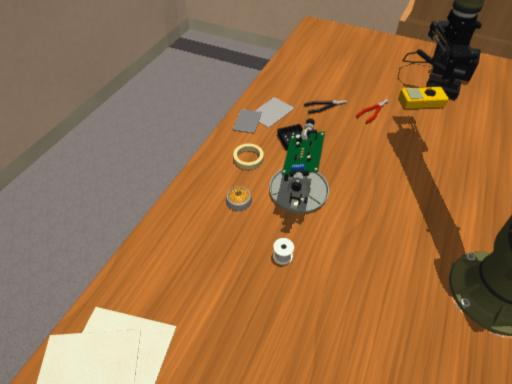

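The top view shows the board near (316,215). Its axis runs between the knobs at (265,227) and (369,203), so yaw is about 13°. The components are up, and the dish at (384,183) lies off the right knob. Next I'll fit yaw and tilt from the board outline.

```bash
cat > fit.py <<'E'
from h import *
from scipy.optimize import minimize
np.set_printoptions(precision=4,suppress=True)
def masks():
    out=[]
    for c in ["top","side"]:
        p=cams.get_image(c); im=p["img"].astype(int)
        m=((im[...,1]>im[...,0]+15)&(im[...,1]>im[...,2]+8)).astype(np.uint8)
        r,cc=[int(v) for v in proj(p,[.57,-.107,.165])]
        w=np.zeros_like(m); w[r-50:r+50,cc-60:cc+60]=1; m*=w
        m=cv2.morphologyEx(m,cv2.MORPH_CLOSE,np.ones((5,5)))
        n,l,st,_=cv2.connectedComponentsWithStats(m); k=1+np.argmax(st[1:,4])
        out.append((p,(l==k).astype(np.uint8)))
    return out
def corners(v):
    x,y,yaw,th=v; ax=np.array([-np.sin(yaw),np.cos(yaw),0]); hx=np.array([np.cos(yaw),np.sin(yaw),0])
    e=hx*np.cos(th)+np.array([0,0,1])*np.sin(th)   # +x edge direction: rises with th
    o=np.array([x,y,.165]); return [o+a*.05*e+b*.074*ax for a,b in((1,1),(1,-1),(-1,-1),(-1,1))]
def cost(v,M):
    s=0
    for p,m in M:
        q=np.array([proj(p,X)[::-1] for X in corners(v)])
        r=np.zeros(m.shape,np.uint8); cv2.fillPoly(r,[np.round(q*16).astype(np.int32)],1,shift=4)
        s+=(r!=m).sum()/m.sum()
    return s
if __name__=="__main__":
    M=masks(); best=[]
    for th in(-.4,-.2,0,.2,.4):
        r=minimize(cost,[.572,-.107,.23,th],args=(M,),method="Nelder-Mead",options=dict(initial_simplex=np.array([.572,-.107,.23,th])+np.vstack([np.zeros(4),np.diag([.008,.008,.08,.15])])))
        best.append((r.fun,r.x)); print(round(r.fun,3),r.x)
    v=min(best,key=lambda b:b[0])[1]
    for (p,m),n in zip(M,"ts"):
        q=np.array([proj(p,X)[::-1] for X in corners(v)]); c=q.mean(0); 
        im=p["img"].copy(); cv2.polylines(im,[np.round(q*16).astype(np.int32)],True,(255,0,0),1,shift=4,lineType=cv2.LINE_AA)
        a,b=int(c[1])-50,int(c[0])-65
        im=cv2.resize(im[a:a+100,b:b+130],None,fx=3.9,fy=3.9,interpolation=cv2.INTER_CUBIC)
        globals()["im"+n]=im
    save(dict(img=np.hstack([imt[:380],ims[:380]])[:, :1014]),"fit1"); 
    i=cv2.imread("pics/fit1.png"); cv2.imwrite("pics/fit1.png",cv2.resize(i,(798,300)))
E
python3 fit.py
```

```text
0.323 [ 0.5744 -0.1052  0.2006 -0.4049]
0.348 [ 0.5731 -0.1     0.2214 -0.3958]
0.327 [ 0.5735 -0.102   0.2205 -0.4019]
0.607 [ 0.5725 -0.1046  0.2833  0.2844]
0.572 [ 0.5712 -0.1049  0.2104  0.5104]
```

View pics/fit1.png

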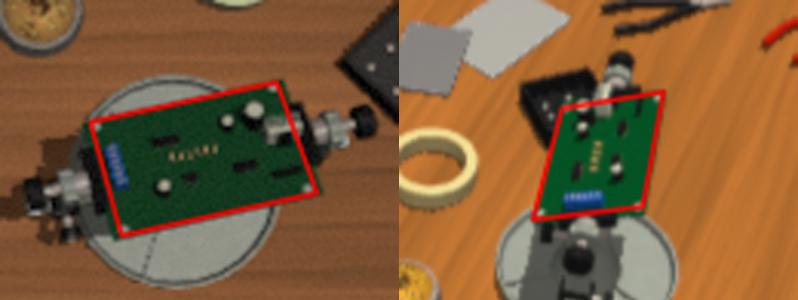

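The fit matches both views: centre (0.574, -0.104), yaw about 0.21, and joint about -0.40, so the +x edge is already low. I'll turn it in the negative direction: press the +x edge down, sweep the raised -x edge over, then press it level.

{"method": "move_arm", "body": {"slide": [[0, 0, -0.1], [0.677, -0.383, -0.1], [0.677, -0.383, -0.1], [0.677, -0.383, -0.1], [0.677, -0.383, -0.1], [0.677, -0.383, -0.1], [0.677, -0.383, -0.1], [0.677, -0.383, -0.1], [0.677, -0.383, -0.1], [0.677, -0.383, -0.1], [0.677, -0.383, -0.1], [0.677, -0.383, -0.1]], "angular": [[0, 0, 0], [0, 0, 0.33], [0, 0, 0.33], [0, 0, 0.33], [0, 0, 0.33], [0, 0, 0.33], [0, 0, 0.33], [0, 0, 0.33], [0, 0, 0.33], [0, 0, 0.33], [0, 0, 0.33], [0, 0, 0.33]], "fingers": [1, 1, 1, 1, 1, 1, 1, 1, 1, 1, 1, 1]}}

```text
time: 2.4
tool_pos: [0.6169, -0.094, 0.2592]
tool_rot: [-3.124, -0.33, 0.001]
ft_force: [-0.3, -0.3, -0.1]
opening: 0.0006
gripper_force: 0.0
```

{"method": "move_arm", "body": {"slide": [[0, 0, 0.07], [0, 0, 0.12], [0, 0, 0.13], [0, 0, 0.14], [0, 0, 0.15], [0, 0, 0.16], [0, 0, 0.17], [0, 0, 0.175]], "angular": [[0, 0, 0], [0, 0, 0], [0, 0, 0], [0, 0, 0], [0, 0, 0], [0, 0, 0], [0, 0, 0], [0, 0, 0]], "fingers": [1, 1, 1, 1, 1, 1, 1, 1]}}

```text
time: 3.4
tool_pos: [0.6165, -0.0954, 0.1277]
tool_rot: [-3.125, -0.326, 0.001]
ft_force: [-0.2, -0.3, -0.5]
opening: 0.0002
gripper_force: 0.0
```

{"method": "move_arm", "body": {"slide": [[0, 0, -0.08], [0, 0, -0.16], [0, 0, -0.19], [-0.08, 0, -0.19], [-0.16, 0, -0.19], [-0.16, 0, -0.19]], "angular": [[0, 0, 0], [0, 0, 0], [0, 0, 0], [0, 0, 0], [0, 0, 0], [0, 0, 0]], "fingers": [1, 1, 1, 1, 1, 1]}}

```text
time: 4.15
tool_pos: [0.4957, -0.122, 0.2709]
tool_rot: [3.123, 0.319, -0.002]
ft_force: [0.7, 0.0, 0.3]
opening: 0.0005
gripper_force: 0.0
```

Run:
```python
from h import *
a=[]
for c in("top","side"):
    p=cams.get_image(c); r,k=[int(v) for v in proj(p,[.57,-.107,.165])]
    a.append(cv2.resize(p["img"][r-50:r+50,k-65:k+65],(399,307),interpolation=cv2.INTER_CUBIC))
save(dict(img=np.hstack(a)),"b2"); print(robot.sense()["tool_pos"])
```

```text
[ 0.49949208 -0.1203197   0.27137855]
```

View pics/b2.png

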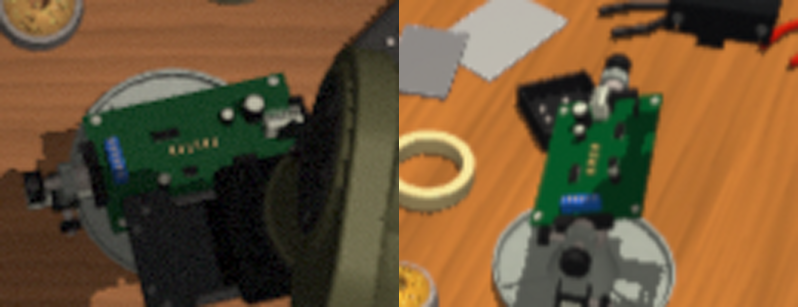

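The board came back up: the finger probably slipped past the edge and dragged it up on the lift. I'll refit the angle from the side view.

```bash
cat > ang.py <<'E'
from fit import *
M=masks()[1:]
for th in np.arange(-3.2,.4,.05): pass
L=sorted((min(cost([.574+dx,-.104+dy,.21,th],M) for dx in(-.003,0,.003) for dy in(-.003,0,.003)),round(th,2)) for th in np.arange(-1.5,.6,.05))
print(L[:5], M[0][1].sum())
E
python3 ang.py
```

```text
[(np.float64(0.17582417582417584), np.float64(-0.45)), (np.float64(0.18850380388841928), np.float64(-0.4)), (np.float64(0.19019442096365174), np.float64(-0.5)), (np.float64(0.19273034657650043), np.float64(-0.35)), (np.float64(0.21978021978021978), np.float64(-0.55))] 1183
```

Run:
```python
from fit import *
a=[]
for c in("top","side"):
    p=cams.get_image(c); r,k=[int(v) for v in proj(p,[.57,-.107,.165])]
    im=cv2.resize(p["img"][r-40:r+40,k-50:k+50],(800,640),interpolation=cv2.INTER_CUBIC)
    for th,col in((-.45,(255,0,0)),(-.8,(255,255,0)),(.3,(0,255,255))):
        q=np.array([proj(p,X)[::-1] for X in corners([.574,-.104,.21,th])])
        q=(q-[k-50,r-40]+.5)*8; cv2.polylines(im,[q.astype(np.int32)],True,col,1,cv2.LINE_AA)
    a.append(cv2.resize(im,(500,400))[:, 50:450])
save(dict(img=np.hstack(a)),"b3")
```

```text
(no output)
```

View pics/b3.png

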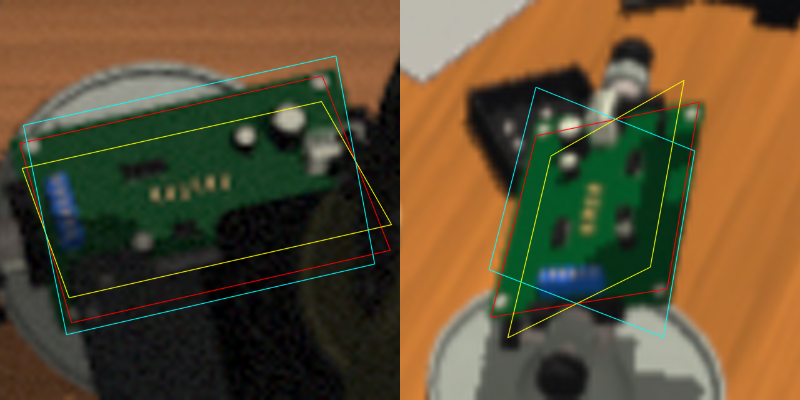

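{"method": "move_arm", "body": {"slide": [[0.08, 0, 0], [0.15, 0, 0], [0.15, 0, 0], [0.15, 0, 0.08], [0.15, 0, 0.14], [0.15, 0, 0.15], [0.15, 0, 0.16], [0.15, 0, 0.17], [0.15, 0, 0.17]], "angular": [[0, 0, 0], [0, 0, 0], [0, 0, 0], [0, 0, 0], [0, 0, 0], [0, 0, 0], [0, 0, 0], [0, 0, 0], [0, 0, 0]], "fingers": [1, 1, 1, 1, 1, 1, 1, 1, 1]}}

```text
time: 5.58
tool_pos: [0.6097, -0.0971, 0.144]
tool_rot: [3.124, 0.325, 0.002]
ft_force: [0.2, 0.3, 0.3]
opening: 0.0003
gripper_force: 0.0
```

Run:
```python
from fit import *
a=[]
for c in("wrist","side"):
    p=cams.get_image(c); im=p["img"]
    if c=="side":
        r,k=[int(v) for v in proj(p,[.57,-.107,.165])]; im=im[r-50:r+50,k-66:k+66]
    a.append(cv2.resize(im,(400,300),interpolation=cv2.INTER_CUBIC))
save(dict(img=np.hstack(a)),"b4"); s=robot.sense(); print(s["ft_force"],s["tool_pos"])
```

```text
[-0.3649 -0.2012 -0.2399] [ 0.6099 -0.0971  0.1442]
```

View pics/b4.png

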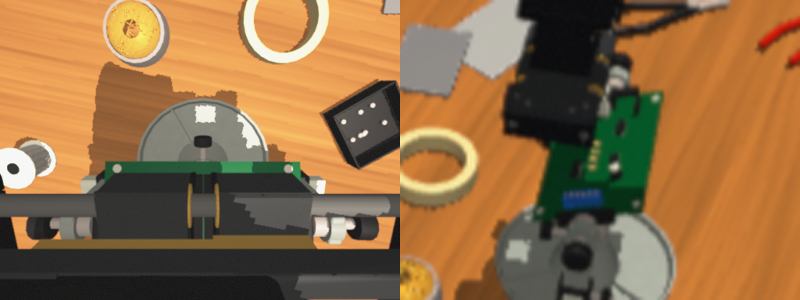

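Run:
```python
from fit import *
p=cams.get_image("wrist"); s=robot.sense()
print(np.array(p["cam_to_world"])[:3]); print("tcp",proj(p,s["tool_pos"]))
for th in(-.2,-.35,-.5,-.7,-.9): print(th,[np.round(proj(p,X)).astype(int) for X in corners([.574,-.104,.21,th])[:2]])
g=p["img"]; print([g[r,180].tolist() for r in range(195,235,4)])
p=cams.get_image("side"); print("side tcp",proj(p,s["tool_pos"]))
for th in(0,-.2,-.35,-.5,-.7,-.9): print(th,[np.round(proj(p,X)).astype(int).tolist() for X in corners([.574,-.104,.21,th])])
r,k=[int(v) for v in proj(p,[.57,-.107,.165])]
im=cv2.resize(p["img"][r-50:r+30,k-50:k+50],(800,640),interpolation=cv2.INTER_CUBIC);print(r-50,k-50)
save(dict(img=im[:600]),"b5")
```

```text
[[ 0.2059 -0.9467 -0.2476  0.6765]
 [-0.9786 -0.199  -0.0527 -0.0829]
 [ 0.0006  0.2532 -0.9674  0.3445]]
tcp (np.float64(215.12213709273755), np.float64(259.98444906191907))
-0.2 [array([202, 140]), array([201, 378])]
-0.35 [array([202, 144]), array([201, 374])]
-0.5 [array([203, 148]), array([203, 370])]
-0.7 [array([208, 153]), array([207, 365])]
-0.9 [array([214, 157]), array([214, 361])]
[[98, 96, 88], [95, 95, 88], [94, 95, 87], [44, 87, 56], [34, 86, 52], [37, 87, 54], [39, 87, 56], [40, 41, 40], [40, 40, 40], [40, 41, 40]]
side tcp (np.float64(155.08830293049755), np.float64(289.40297646221023))
0 [[168, 280], [132, 290], [137, 324], [174, 318]]
-0.2 [[171, 280], [134, 290], [134, 324], [172, 318]]
-0.35 [[173, 281], [136, 290], [132, 324], [170, 317]]
-0.5 [[175, 282], [138, 291], [130, 323], [168, 317]]
-0.7 [[177, 284], [141, 293], [128, 321], [165, 315]]
-0.9 [[179, 286], [143, 295], [125, 319], [163, 312]]
101 254
```

View pics/b5.png

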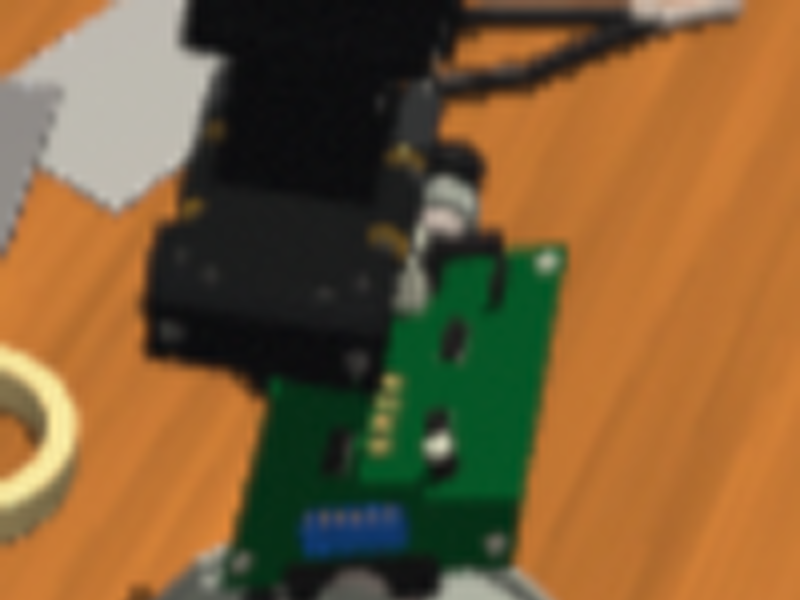

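Run:
```python
from fit import *
p=cams.get_image("wrist"); s=robot.sense(); t=s["tool_pos"]
for d in(0,.01,.02,.04,.06): print(d,np.round(proj(p,t+np.array([0,0,d]))))
im=p["img"][170:320,160:360]; im=np.clip(im.astype(float)*1.8,0,255).astype(np.uint8)
im=cv2.resize(im,(800,600),interpolation=cv2.INTER_CUBIC)
for d in(0,.02,.04): 
    r,c=proj(p,t+np.array([0,0,d])); cv2.drawMarker(im,(int((c-160)*4),int((r-170)*4)),(255,0,0),cv2.MARKER_CROSS,10,1)
save(dict(img=im),"b6")
```

```text
0 [215. 260.]
0.01 [220. 260.]
0.02 [226. 260.]
0.04 [239. 260.]
0.06 [255. 260.]
```

View pics/b6.png

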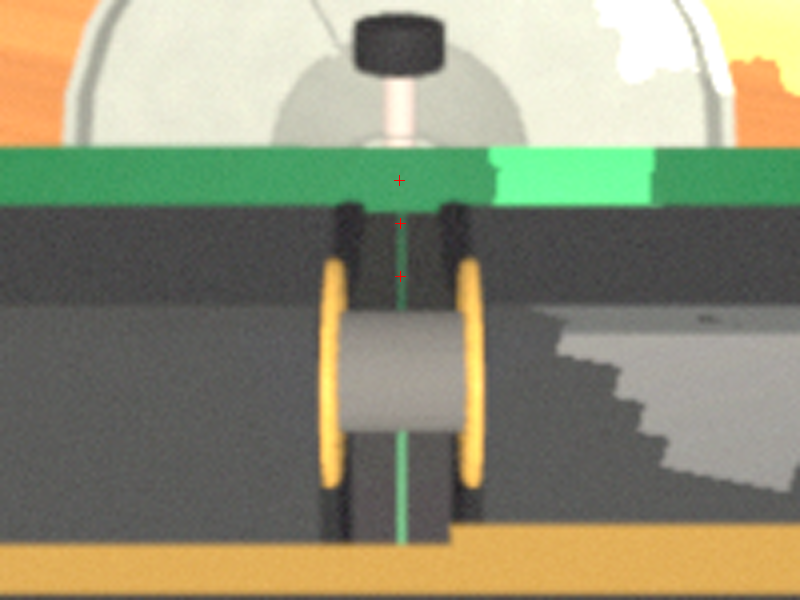

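The wrist view puts the real fingertip at crop row 210, while the reported TCP projects to row 180. So the tip seems to sit 15–20 mm behind the TCP, which explains the zero force and the unmoved board. I'll go lower and watch the force.

{"method": "move_arm", "body": {"slide": [[0, 0, 0.01], [0, 0, 0.02], [0, 0, 0.025]], "angular": [[0, 0, 0], [0, 0, 0], [0, 0, 0]], "fingers": [1, 1, 1]}}

```text
time: 6.2
tool_pos: [0.6087, -0.0969, 0.1233]
tool_rot: [-3.124, -0.326, 0.002]
ft_force: [-0.4, 0.2, 0.2]
opening: 0.0004
gripper_force: 0.0
```

```bash
cat > w.py <<'E'
from fit import *
p=cams.get_image("wrist"); s=robot.sense(); print(robot.pinch_z,s["ft_force"],s["tool_pos"],proj(p,s["tool_pos"]))
g=p["img"].astype(int)
for c in(170,200,240,310,340):
    m=(g[:,c,1]>g[:,c,0]+15)&(g[:,c,1]>g[:,c,2]+8); r=np.flatnonzero(m); print(c,r.min() if len(r) else None,r.max() if len(r) else None)
for th in(-.2,-.4,-.6,-.8,-1.): print(th,[np.round(proj(p,X)).astype(int).tolist() for X in corners([.574,-.104,.21,th])[:2]])
E
python3 w.py; python3 ang.py
```

```text
0.0187 [ 1.1636  0.4878 -0.599 ] [ 0.6086 -0.097   0.1231] (np.float64(215.22469732452026), np.float64(259.9574036336997))
170 216 221
200 215 221
240 216 221
310 215 221
340 216 221
-0.2 [[211, 126], [210, 392]]
-0.4 [[211, 133], [210, 385]]
-0.6 [[214, 140], [213, 379]]
-0.8 [[219, 145], [219, 374]]
-1.0 [[227, 149], [227, 370]]
[(np.float64(0.4971751412429379), np.float64(-0.55)), (np.float64(0.49830508474576274), np.float64(-0.5)), (np.float64(0.49830508474576274), np.float64(-0.45)), (np.float64(0.5209039548022599), np.float64(-0.6)), (np.float64(0.5389830508474577), np.float64(-0.4))] 885
```

```bash
cat > e.py <<'E'
from fit import *
(p,m)=masks()[1]; r,c=np.nonzero(m)
for a,b in((-1,1),(1,1.0)):
    k=np.argmax(a*r+b*c); print("corner",r[k],c[k])
for th in np.arange(-3.2,.3,.2):
    X=[]; 
    for q in corners([.574,-.104,.21,th])[2:]: X.append(q)
    mid=(X[0]+X[1])/2; print(round(th,1),[np.round(proj(p,mid+(x-mid)*80/74),1).tolist() for x in X])
E
python3 e.py
```

```text
corner 132 323
corner 171 316
-3.2 [[131.2, 289.8], [170.5, 279.8]]
-3.0 [[128.6, 290.2], [167.9, 280.2]]
-2.8 [[126.1, 291.2], [165.5, 281.2]]
-2.6 [[123.9, 293.0], [163.4, 283.0]]
-2.4 [[122.0, 295.2], [161.6, 285.5]]
-2.2 [[120.6, 298.0], [160.3, 288.5]]
-2.0 [[119.6, 301.2], [159.4, 292.0]]
-1.8 [[119.2, 304.7], [159.1, 295.8]]
-1.6 [[119.4, 308.3], [159.4, 299.7]]
-1.4 [[120.1, 311.8], [160.2, 303.6]]
-1.2 [[121.3, 315.1], [161.6, 307.2]]
-1.0 [[123.0, 318.1], [163.4, 310.5]]
-0.8 [[125.2, 320.6], [165.5, 313.3]]
-0.6 [[127.6, 322.5], [168.0, 315.5]]
-0.4 [[130.2, 323.8], [170.7, 316.9]]
-0.2 [[132.9, 324.3], [173.3, 317.6]]
0.0 [[135.6, 324.2], [176.0, 317.5]]
0.2 [[138.1, 323.4], [178.4, 316.7]]
```

{"method": "move_arm", "body": {"slide": [[0, 0, 0.01], [0, 0, 0.02]], "angular": [[0, 0, 0], [0, 0, 0]], "fingers": [1, 1]}}

```text
time: 6.7
tool_pos: [0.6098, -0.0971, 0.1097]
tool_rot: [3.124, 0.325, 0.002]
ft_force: [-0.3, -0.2, 3.6]
opening: 0.0003
gripper_force: 1.4
```

```bash
python3 e.py|head -2; python3 w.py|head -4
```

```text
corner 129 322
corner 167 314
0.0187 [ 0.3555 -0.5112 -0.3163] [ 0.6092 -0.0971  0.1089] (np.float64(215.21154303442916), np.float64(259.86450513701493))
170 None None
200 None None
240 None None
```

{"method": "move_arm", "body": {"slide": [[0, 0, 0.007], [0, 0, 0.013]], "angular": [[0, 0, 0], [0, 0, 0]], "fingers": [1, 1]}}

```text
time: 7.1
tool_pos: [0.6096, -0.0969, 0.0997]
tool_rot: [3.125, 0.326, 0.001]
ft_force: [1.4, 0.5, 2.2]
opening: 0.0005
gripper_force: 1.1
```

```bash
python3 e.py|head -2; python3 w.py|head -1
```

```text
corner 127 320
corner 165 312
0.0187 [ 0.4981 -0.4875  0.4697] [ 0.6091 -0.0969  0.0992] (np.float64(215.16578435668114), np.float64(259.97958810529684))
```

{"method": "move_arm", "body": {"slide": [[0.027, 0, 0], [0.053, 0, 0], [0.053, 0, 0], [0.053, 0, -0.08], [0.053, 0, -0.16], [0.053, 0, -0.2], [0, 0, -0.2], [-0.08, 0, -0.2], [-0.15, 0, -0.2], [-0.15, 0, -0.2], [-0.15, 0, -0.12], [-0.15, 0, -0.068]], "angular": [[0, 0, 0], [0, 0, 0], [0, 0, 0], [0, 0, 0], [0, 0, 0], [0, 0, 0], [0, 0, 0], [0, 0, 0], [0, 0, 0], [0, 0, 0], [0, 0, 0], [0, 0, 0]], "fingers": [1, 1, 1, 1, 1, 1, 1, 1, 1, 1, 1, 1]}}

```text
time: 8.75
tool_pos: [0.4986, -0.1198, 0.1486]
tool_rot: [-3.124, -0.326, 0.002]
ft_force: [-0.2, -0.5, -0.8]
opening: 0.0004
gripper_force: 0.0
```

```bash
cat > v.py <<'E'
import sys
from fit import *
a=[]
for c in("top","side"):
    p=cams.get_image(c); r,k=[int(v) for v in proj(p,[.57,-.107,.165])]
    a.append(cv2.resize(p["img"][r-45:r+45,k-40:k+40],(400,450),interpolation=cv2.INTER_CUBIC))
save(dict(img=np.hstack(a)),sys.argv[1]); s=robot.sense(); print(s["ft_force"],s["tool_pos"])
E
python3 v.py b7; python3 ang.py; python3 e.py|head -2
```

```text
[-0.7691 -1.278  -0.8119] [ 0.4958 -0.1191  0.1461]
[(np.float64(0.296043656207367), np.float64(-0.85)), (np.float64(0.2987721691678035), np.float64(-0.9)), (np.float64(0.3533424283765348), np.float64(-0.95)), (np.float64(0.3587994542974079), np.float64(-0.8)), (np.float64(0.4147339699863574), np.float64(-1.0))] 733
corner 127 320
corner 165 312
```

View pics/b7.png

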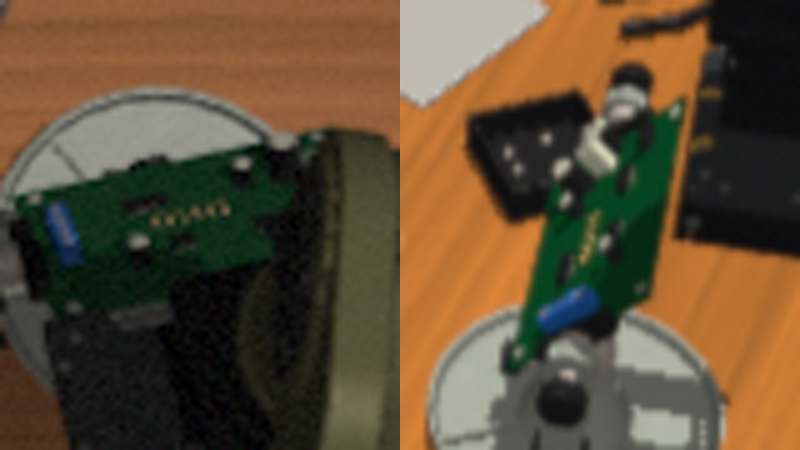

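{"method": "move_arm", "body": {"slide": [[0.02, 0, 0], [0.04, 0, 0], [0.05, 0, 0], [0.06, 0, 0], [0.07, 0, 0], [0.075, 0, 0]], "angular": [[0, 0, 0], [0, 0, 0], [0, 0, 0], [0, 0, 0], [0, 0, 0], [0, 0, 0]], "fingers": [1, 1, 1, 1, 1, 1]}}

```text
time: 9.8
tool_pos: [0.5549, -0.1083, 0.1505]
tool_rot: [-3.124, -0.326, -0.001]
ft_force: [-2.7, 0.2, 0.8]
opening: 0.0002
gripper_force: 0.9
```

```bash
python3 ang.py; python3 e.py|head -2; python3 w.py|head -1
python3 - <<'E'
from fit import *
p=cams.get_image("side")
for t in("holder","bar_mid"): print([(q["p"],q["point"]) for q in landmark_of(t,p)[:1]])
E
```

```text
0.0187 [0.3722 0.6297 0.1719] [ 0.5548 -0.1082  0.1505] (np.float64(215.41835001261256), np.float64(259.9678982505853))
[(0.68, [189.6, 300.1])]
[(0.67, [172.9, 302.4])]Traceback (most recent call last):
  File "ang.py", line 2, in <module>
    M=masks()[1:]
      ~~~~~^^
  File "fit.py", line 12, in masks
    n,l,st,_=cv2.connectedComponentsWithStats(m); k=1+np.argmax(st[1:,4])
                                                      ~~~~~~~~~^^^^^^^^^^
    return _wrapfunc(a, 'argmax', axis=axis, out=out, **kwds)
    return bound(*args, **kwds)
ValueError: attempt to get argmax of an empty sequence
Traceback (most recent call last):
  File "e.py", line 2, in <module>
    (p,m)=masks()[1]; r,c=np.nonzero(m)
          ~~~~~^^
  File "fit.py", line 12, in masks
    n,l,st,_=cv2.connectedComponentsWithStats(m); k=1+np.argmax(st[1:,4])
                                                      ~~~~~~~~~^^^^^^^^^^
ValueError: attempt to get argmax of an empty sequence
```

{"method": "move_arm", "body": {"slide": [[0, 0, -0.015], [0.012, 0, -0.015], [0.024, 0, -0.015], [0.036, 0, -0.015], [0.05, 0, -0.015]], "angular": [[0, 0, 0], [0, 0, 0], [0, 0, 0], [0, 0, 0], [0, 0, 0]], "fingers": [1, 1, 1, 1, 1]}}

```text
time: 10.72
tool_pos: [0.5912, -0.1007, 0.1613]
tool_rot: [-3.124, -0.325, 0.002]
ft_force: [-2.1, -0.9, 0.4]
opening: 0.0004
gripper_force: 1.0
```

```bash
python3 w.py|head -1
python3 - <<'E'
from fit import *
p=cams.get_image("side")
for t in("holder","bar_mid","board_mid"): print([(q["p"],q["point"]) for q in landmark_of(t,p)[:1]])
E
```

```text
0.0187 [-0.2233  0.0281  0.9254] [ 0.5928 -0.1     0.1615] (np.float64(212.7597707208955), np.float64(259.54432449279795))
[(0.58, [190.9, 298.9])]
[(0.91, [174.0, 302.8])]
[(0.94, [150.6, 306.2])]
```

{"method": "move_arm", "body": {"slide": [[0.01, 0, 0.005], [0.018, 0, 0.011], [0.02, 0, 0.017], [0.02, 0, 0.022], [0.02, 0, 0.022]], "angular": [[0, 0, 0], [0, 0, 0], [0, 0, 0], [0, 0, 0], [0, 0, 0]], "fingers": [1, 1, 1, 1, 1]}}

```text
time: 11.6
tool_pos: [0.6053, -0.0976, 0.1451]
tool_rot: [-3.124, -0.326, 0.001]
ft_force: [0.3, 0.1, 0.4]
opening: 0.0004
gripper_force: 0.2
```

```bash
python3 v.py b8; python3 w.py|head -1
```

```text
[ 0.7003 -0.4357  0.1833] [ 0.6051 -0.0977  0.1451]
0.0187 [ 0.4172 -0.3552  0.5308] [ 0.6051 -0.0978  0.1451] (np.float64(215.1444196155423), np.float64(260.09843279005867))
```

View pics/b8.png

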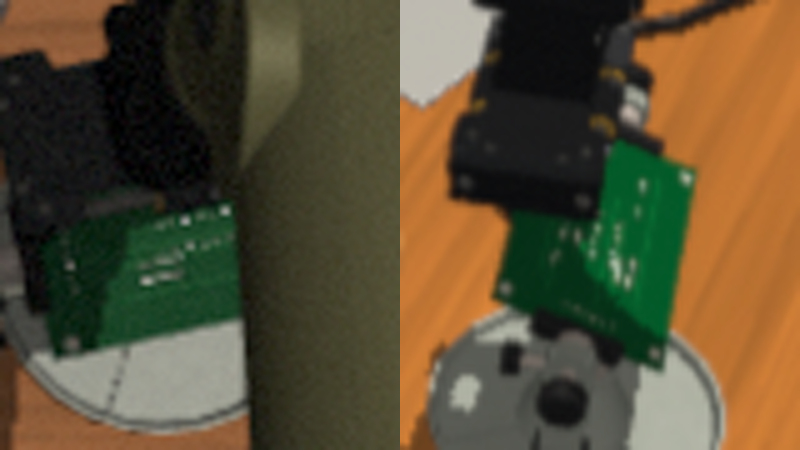

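{"method": "move_arm", "body": {"slide": [[0, 0, 0.006], [0, 0, 0.012], [0, 0, 0.012]], "angular": [[0, 0, 0], [0, 0, 0], [0, 0, 0]], "fingers": [1, 1, 1]}}

```text
time: 12.12
tool_pos: [0.6053, -0.0978, 0.1359]
tool_rot: [-3.125, -0.326, 0.001]
ft_force: [-0.3, -0.2, 0.6]
opening: 0.0002
gripper_force: 0.1
```

```bash
python3 ang.py; python3 e.py|head -2; python3 w.py|head -1
```

```text
[(np.float64(0.39791073124406456), np.float64(-0.4)), (np.float64(0.39791073124406456), np.float64(-0.3)), (np.float64(0.4007597340930674), np.float64(-0.25)), (np.float64(0.402659069325736), np.float64(0.15)), (np.float64(0.4045584045584046), np.float64(-0.2))] 1053
corner 138 323
corner 177 317
0.0187 [-0.4377 -0.6733  0.3373] [ 0.6053 -0.0979  0.1361] (np.float64(215.07524243139875), np.float64(260.0528577645872))
```

{"method": "move_arm", "body": {"slide": [[0, 0, -0.04], [0, 0, -0.12], [0, 0, -0.2], [0, 0.08, -0.2], [0, 0.16, -0.2], [0, 0.24, -0.2], [0, 0.32, -0.2], [0, 0.4, -0.2], [0, 0.4, -0.2], [0, 0.4, -0.2]], "angular": [[0, 0, 0], [0, 0, 0], [0, 0, 0], [0, 0, 0], [0, 0, 0], [0, 0, 0], [0, 0, 0], [0, 0, 0], [0, 0, 0], [0, 0, 0]], "fingers": [1, 1, 1, 1, 1, 1, 1, 1, 1, 1]}}

```text
time: 13.62
tool_pos: [0.6676, -0.3906, 0.2856]
tool_rot: [-3.123, -0.326, 0.001]
ft_force: [-0.4, 0.1, 0.2]
opening: 0.0005
gripper_force: 0.0
```

```bash
python3 fit.py; python3 e.py|head -2; python3 a.py | grep -E "holder|board|tape|reel|tip|dish|^[0-9]"
```

```text
0.15 [ 0.5739 -0.1049  0.1757  0.0064]
0.157 [ 0.574  -0.1058  0.1749 -0.0163]
0.107 [ 0.5746 -0.1068  0.2042  0.2174]
0.107 [ 0.5734 -0.1072  0.2168  0.2891]
0.092 [ 0.573  -0.1046  0.2197  0.2831]
corner 137 320
corner 178 317
holder 0.85 [219.9, 308.1] [ 0.579 -0.107  0.   ]
board_mid 0.81 [214.0, 315.7] [ 0.573 -0.104  0.165]
tape 0.67 [143.6, 325.0] [ 0.788 -0.16   0.   ]
solder_reel 0.73 [240.0, 220.8] [0.528 0.124 0.   ]
tip_cleaner 0.8 [168.1, 261.8] [0.721 0.014 0.   ]
parts_dish 0.67 [183.4, 381.6] [ 0.676 -0.309  0.   ]
holder 0.68 [193.7, 298.7] [ 0.567 -0.092  0.   ]
board_mid 0.69 [153.9, 303.4] [ 0.57  -0.097  0.165]
tape 0.74 [159.5, 247.7] [ 0.772 -0.158  0.   ]
solder_reel 0.69 [257.9, 282.9] [0.526 0.136 0.   ]
tip_cleaner 0.69 [201.4, 237.2] [0.725 0.014 0.   ]
parts_dish 0.81 [142.2, 291.2] [ 0.672 -0.297  0.   ]
14.625 [ 0.667 -0.391  0.286] [-3.125 -0.325  0.   ] 0.00037969778710761267
```

View pics/fit1.png

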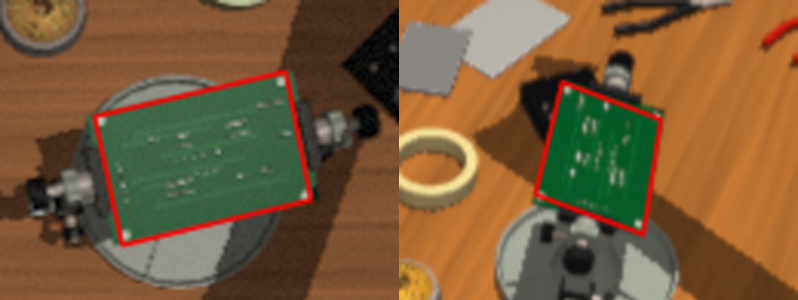

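I count 11 viewed pictures, one over the limit, so from here I'll use numbers only. The outline shows the raised edge still about 0.25 rad high; I'll refine that with a profile fit.

```bash
sed -i 's/\.074/H/; s/^def corners/H=.074\ndef corners/' fit.py
cat > prof.py <<'E'
import fit; from fit import *
M=masks()
for h in(.074,.077,.08):
    fit.H=h
    L=[]
    for th in np.arange(-.3,.45,.05):
        c=min(cost([.574+dx,-.105+dy,y,th],M) for dx in(-.003,0,.003) for dy in(-.004,-.002,0,.002) for y in(.2,.215)); L.append((round(c,3),round(th,2)))
    print(h,[(float(a),float(b)) for a,b in L if b>-.11])
E
python3 prof.py
```

```text
0.074 [(0.17, -0.1), (0.162, -0.05), (0.151, -0.0), (0.144, 0.05), (0.135, 0.1), (0.129, 0.15), (0.121, 0.2), (0.103, 0.25), (0.105, 0.3), (0.142, 0.35), (0.165, 0.4)]
0.077 [(0.16, -0.1), (0.151, -0.05), (0.143, -0.0), (0.125, 0.05), (0.128, 0.1), (0.111, 0.15), (0.101, 0.2), (0.088, 0.25), (0.092, 0.3), (0.124, 0.35), (0.164, 0.4)]
0.08 [(0.199, -0.1), (0.173, -0.05), (0.164, -0.0), (0.16, 0.05), (0.143, 0.1), (0.144, 0.15), (0.125, 0.2), (0.122, 0.25), (0.12, 0.3), (0.158, 0.35), (0.174, 0.4)]
```

{"method": "move_arm", "body": {"slide": [[0, -0.08, 0], [0, -0.16, 0], [0, -0.24, 0], [0, -0.32, 0], [0, -0.4, 0], [0, -0.4, 0], [0, -0.4, 0.08], [0, -0.4, 0.16], [0, -0.4, 0.195], [0, -0.4, 0.205], [0, -0.4, 0.214], [0, -0.4, 0.214]], "angular": [[0, 0, 0], [0, 0, 0], [0, 0, 0], [0, 0, 0], [0, 0, 0], [0, 0, 0], [0, 0, 0], [0, 0, 0], [0, 0, 0], [0, 0, 0], [0, 0, 0], [0, 0, 0]], "fingers": [1, 1, 1, 1, 1, 1, 1, 1, 1, 1, 1, 1]}}

```text
time: 16.23
tool_pos: [0.6066, -0.0982, 0.127]
tool_rot: [3.124, 0.325, 0.003]
ft_force: [0.5, -0.5, 0.6]
opening: 0.0004
gripper_force: 0.0
```

{"method": "move_arm", "body": {"slide": [[0, 0, -0.04], [0, 0, -0.12], [0, 0, -0.2], [0, 0.08, -0.2], [0, 0.16, -0.2], [0, 0.24, -0.2], [0, 0.32, -0.2], [0, 0.4, -0.2], [0, 0.4, -0.2], [0, 0.4, -0.2]], "angular": [[0, 0, 0], [0, 0, 0], [0, 0, 0], [0, 0, 0], [0, 0, 0], [0, 0, 0], [0, 0, 0], [0, 0, 0], [0, 0, 0], [0, 0, 0]], "fingers": [1, 1, 1, 1, 1, 1, 1, 1, 1, 1]}}

```text
time: 17.48
tool_pos: [0.6681, -0.3907, 0.2762]
tool_rot: [-3.124, -0.326, -0.002]
ft_force: [0.1, 1.1, 0.7]
opening: 0.0004
gripper_force: 0.0
```

```bash
python3 prof.py; python3 e.py|head -2
```

```text
0.074 [(0.126, -0.1), (0.137, -0.05), (0.142, -0.0), (0.15, 0.05), (0.155, 0.1), (0.168, 0.15), (0.175, 0.2), (0.174, 0.25), (0.178, 0.3), (0.207, 0.35), (0.234, 0.4)]
0.077 [(0.107, -0.1), (0.115, -0.05), (0.122, -0.0), (0.14, 0.05), (0.138, 0.1), (0.156, 0.15), (0.173, 0.2), (0.175, 0.25), (0.184, 0.3), (0.205, 0.35), (0.233, 0.4)]
0.08 [(0.144, -0.1), (0.14, -0.05), (0.157, -0.0), (0.16, 0.05), (0.183, 0.1), (0.203, 0.15), (0.205, 0.2), (0.204, 0.25), (0.213, 0.3), (0.226, 0.35), (0.24, 0.4)]
corner 135 322
corner 174 318
```

```bash
cat > sub.py <<'E'
import fit; from fit import *
S=4
def soft():
    out=[]
    for c in("top","side"):
        p=cams.get_image(c); r,k=[int(v) for v in proj(p,[.573,-.105,.165])]
        im=cv2.resize(p["img"][r-40:r+40,k-50:k+50],None,fx=S,fy=S,interpolation=cv2.INTER_CUBIC).astype(int)
        ratio=im[...,1]/(im.max(2)+1e-6); m=((im[...,1]>1.25*im[...,0])&(im[...,1]>1.1*im[...,2])).astype(np.uint8)
        m=cv2.morphologyEx(m,cv2.MORPH_CLOSE,np.ones((15,15)))
        n,l,st,_=cv2.connectedComponentsWithStats(m); j=1+np.argmax(st[1:,4]); m=(l==j).astype(np.uint8)
        out.append((p,m,(r-40,k-50)))
    return out
M=soft()
def cst(v,parts=False):
    fit.H=v[4]; s=[]
    for p,m,(r0,k0) in M:
        q=(np.array([proj(p,X)[::-1] for X in corners(v[:4])])-[k0,r0]+.5)*S-.5
        r=np.zeros(m.shape,np.uint8); cv2.fillPoly(r,[np.round(q*16).astype(np.int32)],1,shift=4); s.append((r!=m).sum()/m.sum())
    return s if parts else sum(s)
for th in np.arange(-.5,.51,.1):
    f=lambda w: cst([w[0],w[1],w[2],th,w[3]])
    x0=np.array([.574,-.105,.21,.078])
    r=minimize(f,x0,method="Nelder-Mead",options=dict(maxiter=150,initial_simplex=x0+np.vstack([np.zeros(4),np.diag([.004,.004,.03,.003])])))
    print(round(th,1),round(r.fun,3),r.x,np.round(cst([*r.x[:3],th,r.x[3]],True),3))
p,m,(r0,k0)=M[1]; c=max(cv2.findContours(m,0,1)[0],key=cv2.contourArea)
q=cv2.approxPolyDP(cv2.convexHull(c),10,True)[:,0]; print((q/S+[k0,r0]).round(1).tolist())
E
python3 sub.py
```

```text
-0.5 0.441 [ 0.574  -0.1049  0.2098  0.078 ] [0.173 0.268]
-0.4 0.32 [ 0.575  -0.1045  0.2229  0.0773] [0.122 0.198]
-0.3 0.21 [ 0.5748 -0.1056  0.1981  0.0778] [0.074 0.135]
-0.2 0.123 [ 0.5742 -0.1053  0.2073  0.0771] [0.037 0.085]
-0.1 0.098 [ 0.574  -0.1055  0.2142  0.0782] [0.034 0.064]
-0.0 0.098 [ 0.574  -0.1056  0.2196  0.0789] [0.046 0.052]
0.1 0.107 [ 0.5736 -0.1054  0.2246  0.0779] [0.047 0.06 ]
0.2 0.129 [ 0.5731 -0.1054  0.2301  0.078 ] [0.05  0.079]
0.3 0.165 [ 0.5729 -0.1044  0.2206  0.0778] [0.042 0.124]
0.4 0.224 [ 0.5721 -0.1042  0.2132  0.0768] [0.047 0.177]
0.5 0.321 [ 0.5733 -0.1043  0.2233  0.0771] [0.082 0.239]
[[290.0, 130.8], [324.2, 137.8], [318.5, 175.2], [281.2, 170.8]]
```

```bash
python3 -c "
from workcell import sign_off; print(sign_off())"
```

```text
the job is handed in; nothing more can be done
None
```

The board is turned over, solder side up and level to within about 0.1 rad by the camera fit, with the holder and other items in place within measuring error and the arm clear; the job is handed in (no verdict shown), but I viewed 11 pictures, one over the limit of 10.

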